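Fit the lamp head on the bowed lamp rail

ROBOT

A 6-joint arm with a two-finger parallel gripper is mounted at the origin on the work surface. World frame = base frame: x ahead of the robot, y to its left, z up, the work surface at z = 0. Lengths are in m, angles in rad, forces in N, time in s.
With the tool pointing down it reaches from about 0.3 to 0.75 m from the base axis. Payload 8.5 kg.
Tool frame: the origin (TCP) lies at the very end of the fingers, on their centre line; the grasp point (between the pads) lies 19 mm behind it (bot.grasp_offset is the distance from the TCP to the grasp point, in m); z points along the fingers, y is the line along which they close (so a half turn about z gives the same grasp; the last joint's range is limited). The gripper opens to 85 mm and grips with 20 to 120 N. Pads are 22 mm wide; open, the fingers measure 114 mm over their backs; the gripper's body (76 mm by 85 mm) begins 54 mm behind the grasp point. The pads swing forward as they close: fully open they stand 13 mm farther back than shut.
Start: joints at [-1.449, 0.381, 1.297, -0, 1.464, -0.215], TCP at [0.182, -0.519, 0.231] pointing down, gripper open.
Joint ranges: [-3.11, 3.11], [-0.89, 2.33], [0.22, 2.48], [-1.42, 4.56], [0.17, 2.85], [-2.88, 2.88]. Speed limits (rad/s): [2.39, 2.39, 3.14, 3.14, 3.14, 3.14].

INTERFACE

Orientations are given as a rotation vector (axis times angle).
In Python, from bench import bot, vision gives the robot as it stands. The module is installed in compiled form; this text tells all that it offers.
- The arm moves only by the tool move_arm, never from a script. Its argument "plan" is text: rows parted by semicolons, each of 4 numbers parted by spaces: the shift along the world's x, y, z in mm, then the turn about the world's z in units of 5 degrees (1.0 is 5 degrees). A call has 1 to 12 rows; each row is the pose to reach, as a shift and turn from the pose commanded when the call began; what a row does not reach only later rows make up. A row lasts 1/10 s, in which the tool goes at most 50 mm and 8.59 degrees, less where a joint would pass 70% of its speed; a pose out of reach is approached as far as the arm can. A call with a gripper value outside its range is refused whole. "grip" is the opening, from 0 (shut) to 1 (fully open), set as the call begins (left out, the last holds). The fingers move at their own pace and stop on an object; "force" is the grip in N (left out, the last holds). Time passes only in rows, so rows that repeat a pose let the fingers close. It gives the time, the measured TCP pose, the force, the opening and the grip force at its end, in the units of the state.
- bot.get_state(): the state, without advancing time (a new reading comes with each control period).
- vision.capture(name): name is "scene" or "top" or "wrist"; returns a dict with "color" (400x640x3 uint8, red, green, blue), "z_map" (400x640 float32, m along the optical axis (not along the pixel's ray), 0 where there is no reading), "fovy" (degrees; the focal length in pixels is half the picture's height over the tangent of half this angle, whatever the lens; pixels are square), "cx", "cy" (the principal point, pixels), "D" ([k1, k2, p1, p2, k3] as OpenCV has them; the pictures are not rectified), "world_to_cam" (4x4, takes a point from world to camera coordinates). Camera axes: x right, y down, z forward; pixel columns grow to the right and rows downward; lengths in m; the calibration is good to about 2 mm. A picture is of the moment at which its call begins.
- bot.job_done(): hands the job in; it is judged then, once.
The state is a dict: "clock": time; "qpos": joint angles; "qd": joint speeds; "joint_efforts": joint torques, N m; "position": TCP position; "orientation": TCP orientation; "force": force on the tool from outside, world axes, zero at the start; "ft_torque": the same for the moment, N m; "finger_gap": opening from 0.0 (shut) to 1.0 (fully open); "grasp_force": force on a finger pad.
Only numpy, scipy, OpenCV 4.12 (cv2) and the standard library are available. Lean on these libraries where they do the work, as an engineer would, in place of code of your own. Each camera call takes 0.05 s, during which the arm holds its last target. There are 200 camera calls.

TASK

Pick up the small bench lamp head, thread its bored hub over the free end of the bowed steel rail, and slide it lightly round the hand-bent bow (no more than a few newtons), turning it to follow the rod, until it has pushed the switch sleeve at the post end fully in; press it home there with a firm push of 10 to 14 N, no more. Then let go and leave the lamp hanging there, and leave the other things on the bench alone.

Things in the scene. Friction and masses are not known exactly. Their poses are not given: they have to be found in the camera images.
- lamp: Loose lamp head, 0.13 to 0.21 kg, upright on its shade. Origin: centre of the shade's underside, z up, x along the bore. Aluminium shade 62 mm across, 50 mm high; neck 16 mm; hub: tube along x, outside 26 mm across, 24 mm long; on top the grip fin, an upright plate 28 mm along x, 12 mm thick (y), from the hub to 139 mm above the origin. Same either way round (half a turn about z).
- lamp_bore (a point): Middle of the lamp's bore (15 mm across, straight through the 24 mm hub along the lamp's x), 78 mm above the lamp's underside; axes as the lamp's. Pushed by the fin, which stands above the rod, the hub tips a little and wedges on the rod: the harder the push, the tighter.
- rail: Fixed lamp rail: 90 mm base plate, post 18 mm across, level steel rod 12 mm across, axis 170 mm above the bench. Origin: under the base plate's centre, z up. In its frame, from above, the rod runs from the post (0, 0) straight to (0, 100 mm), then nominally bends left 75 degrees at radius 110 mm about (-110, 100 mm), then straight on 35 mm to its rounded free end. Bent by hand: see rail_nose.
- rail_nose (a point): End of the rod's axis at the free end (a rounded nose stands 6 mm beyond it), nominally (-116, 215, 170) mm in the rail's frame. Bent by hand, it lies up to 22 mm aside of that and the bow correspondingly less towards the post, level: only this end is measured, feel the rest. Its axes are the rail's turned by the end's error: the last 35 mm run 75 degrees left of its y axis.
- rail_end (a point): Point on the rod's axis where the bow runs into the straight end, at (0, 100, 170) mm in the rail's frame.
- sleeve (a joint): How far the aluminium switch sleeve (25 mm across, round the rod in front of the housing) is pushed towards the post, in m: 0 out (front face 20 mm proud of the housing's face), 0.012 fully in at its hard stop (8 mm proud). Starts between 0 and 0.005. No spring: slides with about 4 N of friction and stays where it is left.
- rail_post (a point): Top of the post on the rod's axis, (0, 0, 170) mm in the rail's frame. The black switch housing (30 mm wide and high) is clamped on the rod next to it; its face towards the bow lies 24 to 46 mm from here, different each time and not measured. With the sleeve fully in, the lamp's bore middle is thus 44 to 66 mm from here: find it by feel.
- hammer: Bystander: small hammer, 220 mm, lying on the bench.
- jar: Bystander: lidded glass jar, 56 mm across, 70 mm high.
- tray: Bystander: shallow open wooden tray, 110 x 80 x 25 mm.
- benchpin: Fixed wooden bench pin, 20 mm high with a V notch, about 120 mm long, on the bench under the rail's straight end.
Not all that is in view belongs to the job. Of the things like the lamp, leave any that is orange; of the rest the smaller one is meant.

How it is judged:
By the outcome, as a careful person would: the job done as asked, in the order asked, and still so for the second after the job is handed in, with the robot touching nothing.
It also fails if it takes over 72 s, if anything falls off the work surface, if the arm or the gripper's body presses on something with over 40 N, if the wrist force passes 120 N, or if a joint passes its speed limit or range.

## Working session

There is one attempt and no reset: what is moved stays moved. The work goes in short steps, Python scripts to look and compute and a tool call to move; the robot and the scene stay as the last step left them, time stands still between calls to the robot, and variables do not carry over. Pictures are saved under pics/ and viewed, at most 10 in all, crops included, and the job is handed in when it is done.

Besides the shell and the picture viewer there is one more tool, called after "Emit:" by a JSON object that holds its "name" and its "arguments". move_arm: Moves the arm, as the interface text tells. Its arguments: {"type":"object","properties":{"plan":{"type":"string"},"grip":{"type":"number"},"force":{"type":"number"}},"required":["plan"]}

```bash
mkdir -p pics
cat > h.py <<'E'
import numpy as np, cv2
from bench import bot, vision
def K(c):
    h=c["color"].shape[0]; f=h/2/np.tan(np.radians(c["fovy"])/2)
    return np.array([[f,0,c["cx"]],[0,f,c["cy"]],[0,0,1]])
def world(c):
    """world xyz for all pixels (nan where no depth)"""
    h,w=c["z_map"].shape
    u,v=np.meshgrid(np.arange(w),np.arange(h))
    p=cv2.undistortPoints(np.stack([u,v],-1).reshape(-1,1,2).astype(np.float64),K(c),np.array(c["D"],float)).reshape(h,w,2)
    z=c["z_map"].astype(float); z=np.where(z>0,z,np.nan)
    P=np.stack([p[...,0]*z,p[...,1]*z,z],-1)
    T=np.linalg.inv(c["world_to_cam"])
    return P@T[:3,:3].T+T[:3,3]
def save(n,img,s=1):
    cv2.imwrite("pics/"+n,cv2.resize(img[...,::-1],None,fx=s,fy=s,interpolation=cv2.INTER_CUBIC))
E
python3 - <<'E'
from h import *
import pickle
d={}
for n in ["scene","top","wrist"]:
    d[n]=vision.capture(n)
    print(n,d[n]["fovy"],np.linalg.inv(d[n]["world_to_cam"])[:3,3],np.round(d[n]["D"],3))
pickle.dump(d,open("d.pkl","wb"))
save("scene.png",d["scene"]["color"],1.25); save("top.png",d["top"]["color"],1.25)
print(bot.get_state())
E
```

```text
scene 46.392952524814476 [1.56961643 0.29532742 1.08965891] [-0.116  0.     0.     0.     0.   ]
top 49.96567194397203 [0.43749929 0.01598668 1.39902963] [-0.093  0.     0.     0.     0.   ]
wrist 67.32845178923912 [ 0.25939699 -0.49056689  0.37431793] [-0.019  0.     0.     0.     0.   ]
{'clock': 0.15, 'qpos': array([-1.44931063e+00,  3.81071105e-01,  1.29800930e+00,  1.50195496e-05,
        1.46364175e+00, -2.15262865e-01]), 'qd': array([-0.00046105, -0.00049882, -0.00361247, -0.00193126,  0.00070408,
        0.00087497]), 'joint_efforts': array([ 4.00847139e-04, -4.48628676e+01, -2.31345749e+01, -2.88322490e-04,
        3.77137359e-03, -1.20116120e-06]), 'position': array([ 0.18172479, -0.51888018,  0.23086367]), 'orientation': array([-3.09605465e+00, -5.26276142e-01, -1.06551977e-04]), 'force': array([ 0.44045944,  0.25293519, -0.123283  ]), 'ft_torque': array([-0.00292756,  0.03705481,  0.03572607]), 'grasp_force': 0.0, 'finger_gap': 1.0008385813847422}
```

View pics/scene.png

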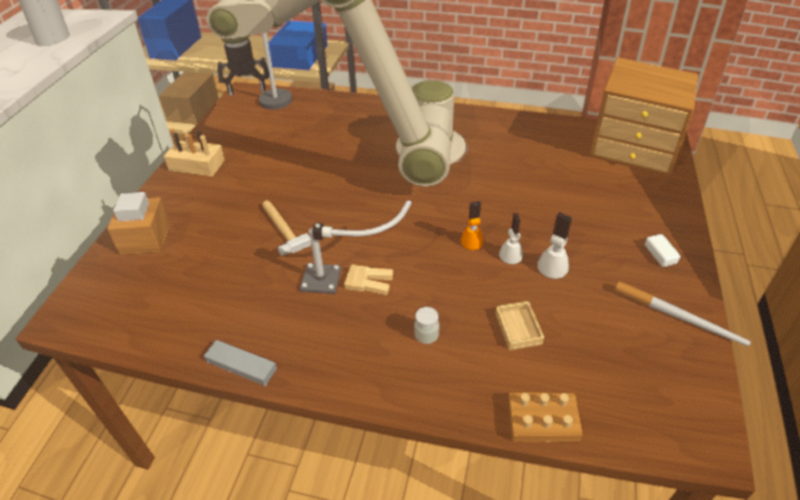

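View pics/top.png

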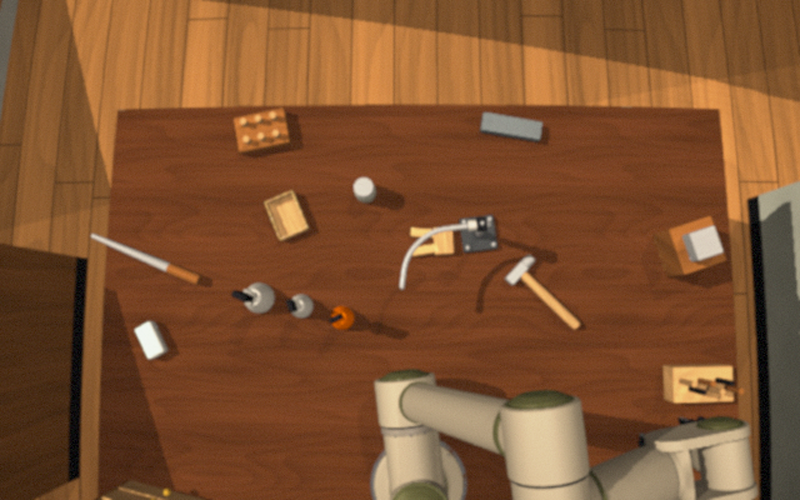

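Scene shows three lamp-like things. In the top view (800x500): orange at (343,318), small white at (301,306), large white at (259,298). The orange one is excluded, and the smaller of the other two is at (301,306), so that is the lamp. The rail's post is at (480,228) and its free end at (402,287). I'll confirm with a crop and measure.

Run:
```python
from h import *
import pickle
d=pickle.load(open("d.pkl","rb"))
c=d["top"]; W=world(c)
a=cv2.resize(c["color"][215:275,170:300],None,fx=5,fy=5,interpolation=cv2.INTER_CUBIC)
s=d["scene"]["color"][150:230,350:480]
a2=cv2.resize(s,(650,int(80*5)),interpolation=cv2.INTER_CUBIC)[:300]
save("crop.png",np.vstack([a,a2]))
for n in ["top","scene"]:
    c=d[n];W=world(c);col=c["color"].astype(int)
    m=(W[...,0]>0.25)&(W[...,0]<0.75)&(W[...,1]>0.0)&(W[...,1]<.6)
    print(n)
    # lamps: blobs above 15 mm at y
    mm=(m&(W[...,2]>0.012)).astype(np.uint8)
    k,l,st,ce=cv2.connectedComponentsWithStats(mm)
    for i in range(1,k):
        if st[i,4]>25:
            P=W[l==i]; print(i,st[i],"med",np.round(np.median(P,0),3),"min",P.min(0).round(3),"max",P.max(0).round(3), col[l==i].mean(0).round())
    R=(W[...,2]>0.155)&(W[...,2]<.19)&(W[...,0]>.25)&(W[...,0]<.7)&(W[...,1]>-.2)&(W[...,1]<.15)
    P=W[R]; print(len(P)); o=np.argsort(-P[:,1]); print(np.round(P[o][::max(1,len(P)//50)],3).tolist())
```

```text
top
1 [283 150  18  12 160] med [0.736 0.138 0.066] min [0.725 0.113 0.013] max [0.75  0.167 0.077] [175. 166. 150.]
2 [212 153  35  39 200] med [0.687 0.349 0.023] min [0.625 0.29  0.012] max [0.75  0.404 0.032] [189. 145.  89.]
4 [328 182   7   7  42] med [0.644 0.01  0.019] min [0.634 0.002 0.014] max [0.654 0.021 0.025] [232. 191. 115.]
5 [320 191  16  40 188] med [0.554 0.029 0.174] min [0.491 0.    0.014] max [0.605 0.044 0.181] [203. 188. 166.]
6 [150 217  11  11  77] med [0.523 0.587 0.026] min [0.506 0.571 0.015] max [0.539 0.6   0.032] [156.  93.  44.]
7 [185 226  35  25 522] med [0.472 0.403 0.058] min [0.433 0.375 0.012] max [0.511 0.446 0.184] [127. 116. 103.]
8 [229 236  20  18 281] med [0.451 0.298 0.044] min [0.424 0.278 0.013] max [0.478 0.329 0.145] [122. 112.  99.]
9 [263 245  20  19 272] med [0.422 0.191 0.042] min [0.392 0.169 0.012] max [0.45  0.226 0.144] [152.  69.   6.]
10 [299 295  38  30 761] med [0.275 0.04  0.192] min [0.25  0.    0.103] max [0.302 0.105 0.314] [158. 141. 108.]
855
[[0.272, 0.101, 0.156], [0.254, 0.094, 0.167], [0.26, 0.088, 0.172], [0.27
[... 2784 characters left out ...]
.596, 0.01, 0.17], [0.297, 0.007, 0.169], [0.296, 0.003, 0.188], [0.297, -0.0, 0.164], [0.295, -0.004, 0.187], [0.296, -0.007, 0.162], [0.619, -0.011, 0.178], [0.617, -0.014, 0.176], [0.294, -0.018, 0.168], [0.292, -0.022, 0.178], [0.272, -0.027, 0.184], [0.283, -0.032, 0.158], [0.63, -0.038, 0.175], [0.63, -0.047, 0.177], [0.637, -0.061, 0.169], [0.639, -0.072, 0.168], [0.641, -0.083, 0.176], [0.639, -0.096, 0.176], [0.642, -0.108, 0.169], [0.643, -0.115, 0.18], [0.647, -0.12, 0.182], [0.63, -0.126, 0.178], [0.65, -0.131, 0.179], [0.64, -0.134, 0.182], [0.647, -0.138, 0.183], [0.656, -0.142, 0.174], [0.659, -0.146, 0.16], [0.657, -0.15, 0.182], [0.656, -0.154, 0.18], [0.646, -0.161, 0.174]]
```

View pics/crop.png

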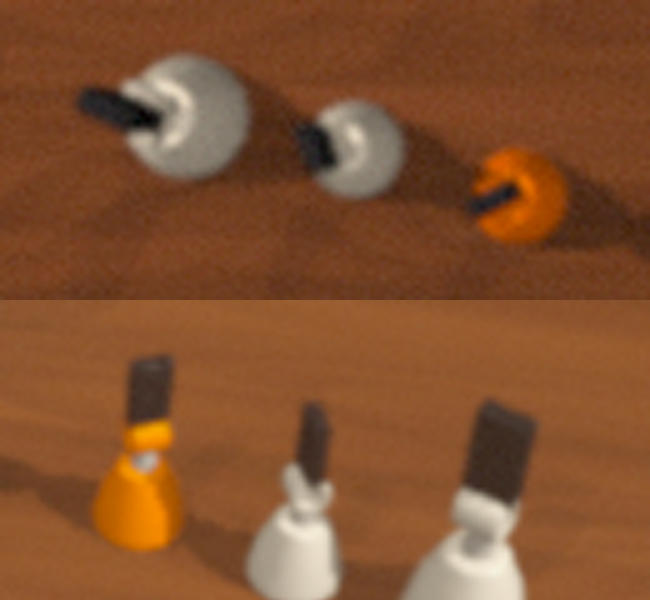

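Confirmed: the small white lamp is at crop (355,150) and (300,530), beside the orange and large white ones. Now I'll fit its fin yaw and the rail roughly from the data I have.

Run:
```python
from h import *
import pickle
d=pickle.load(open("d.pkl","rb"))
for n in ["top","scene"]:
    c=d[n];W=world(c);g=c["color"].max(2)
    m=(abs(W[...,0]-.455)<.045)&(abs(W[...,1]-.302)<.045)
    F=W[m&(W[...,2]>.095)]
    for lo,hi in [(.095,.125),(.13,.15),(.095,.15)]:
        P=F[(F[:,2]>lo)&(F[:,2]<hi)][:,:2]
        if len(P)>4:
            w,v=np.linalg.eigh(np.cov(P.T)); print(n,lo,len(P),P.mean(0).round(4),np.degrees(np.arctan2(v[1,1],v[0,1])).round(1),np.sqrt(w).round(4))
    S=W[m&(W[...,2]>.01)&(W[...,2]<.03)]; print("shade",(S.min(0)+S.max(0))/2,S.max(0)-S.min(0))
    m=(abs(W[...,0]-.645)<.07)&(abs(W[...,1]+.145)<.07)&(W[...,2]>.004)&(W[...,2]<.012)
    P=W[m]; print("base",len(P),P.min(0).round(3),P.max(0).round(3), cv2.minAreaRect((P[:,:2]*1000).astype(np.float32)))
```

```text
top 0.095 21 [0.4523 0.3011] -162.3 [0.0009 0.0081]
top 0.13 38 [0.4516 0.3049] -160.8 [0.0034 0.008 ]
top 0.095 63 [0.4517 0.3034] -160.7 [0.0033 0.0082]
shade [0.45263441 0.3060388  0.01997848] [0.05806125 0.05836899 0.01957005]
base 215 [ 0.576 -0.215  0.004] [ 0.713 -0.08   0.012] ((644.640625, -147.24969482421875), (136.32757568359375, 134.93011474609375), 0.05202605947852135)
scene 0.095 49 [0.462  0.3051] -143.3 [0.0033 0.0085]
scene 0.13 35 [0.4568 0.305 ] -159.9 [0.0042 0.0094]
scene 0.095 93 [0.4595 0.3047] -151.6 [0.0039 0.0093]
shade [0.46895876 0.30475675 0.01996032] [0.03729911 0.05725441 0.01949359]
base 219 [ 0.581 -0.215  0.004] [ 0.711 -0.076  0.012] ((651.6100463867188, -151.52749633789062), (146.8560028076172, 119.15062713623047), 31.80464744567871)
```

Emit:
{"name": "move_arm", "arguments": {"plan": "0 0 50 0; 20 40 100 0; 40 90 100 0; 60 140 100 0;75 185 100 0;90 230 100 0;105 275 100 0;120 320 100 0;135 365 100 0;150 410 100 0;160 450 100 0;160 450 100 0"}}

```text
clock: 1.35
position: [0.342, -0.0644, 0.3315]
orientation: [-3.094, -0.539, -0.001]
force: [0.6, 0.4, 0.2]
finger_gap: 0.999
grasp_force: 0.0
```

Run:
```python
from h import *
import pickle
c=vision.capture("wrist"); pickle.dump(c,open("w1.pkl","wb")); save("w1.png",c["color"])
T=np.linalg.inv(c["world_to_cam"]); print(T.round(3)); W=world(c); print(np.nanmin(W.reshape(-1,3),0),np.nanmax(W.reshape(-1,3),0))
```

```text
[[ 0.338 -0.893 -0.298  0.419]
 [-0.941 -0.321 -0.106 -0.035]
 [-0.001  0.316 -0.949  0.475]
 [ 0.     0.     0.     1.   ]]
[-1.62609536 -1.40580178 -0.75484054] [0.70165761 0.96312919 0.42759008]
```

View pics/w1.png

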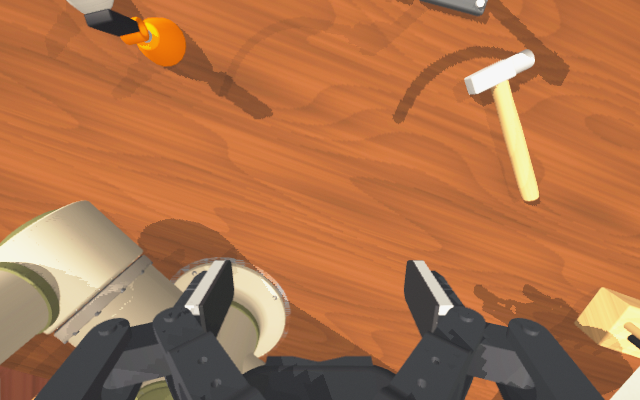

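Emit:
{"name": "move_arm", "arguments": {"plan": "10 35 0 1.7;20 70 0 3.4;30 105 0 5.1;40 140 0 6.8;50 175 0 8.5;60 210 0 10.2;70 245 0 11.9;80 280 0 13.6;90 310 0 15.3;100 340 0 17;110 367 0 18.7;110 367 0 20"}}

```text
clock: 2.6
position: [0.4534, 0.2988, 0.3299]
orientation: [-1.579, -2.715, 0.002]
force: [0.1, -1.4, -0.3]
finger_gap: 1.001
grasp_force: 0.0
```

Emit:
{"name": "move_arm", "arguments": {"plan": "0 0 0 1.7;0 0 0 3.4;0 0 0 5.1;0 0 0 6.8;0 0 0 8.5;0 0 0 10.2;0 0 0 11.9;0 0 0 13.6;0 0 0 15.3;0 0 0 16;0 0 0 16;0 0 0 16"}}

```text
clock: 3.8
position: [0.4525, 0.297, 0.331]
orientation: [0.521, -3.098, 0.0]
force: [-0.4, -0.8, -0.5]
finger_gap: 0.999
grasp_force: 0.0
```

Run:
```python
from h import *
import pickle
s=bot.get_state(); print(s["position"],s["orientation"],s["qpos"])
c=vision.capture("wrist"); pickle.dump(c,open("w2.pkl","wb")); save("w2.png",c["color"])
W=world(c)
m=(abs(W[...,0]-.455)<.05)&(abs(W[...,1]-.303)<.05)
F=W[m]
for lo,hi in [(.01,.02),(.02,.04),(.095,.125),(.13,.15),(.1,.15)]:
    P=F[(F[:,2]>lo)&(F[:,2]<hi)]
    if len(P)<10: print(lo,len(P)); continue
    w,v=np.linalg.eigh(np.cov(P[:,:2].T)); print(lo,len(P),P.mean(0).round(4),((P.min(0)+P.max(0))/2).round(4),np.degrees(np.arctan2(v[1,1],v[0,1])).round(1),np.sqrt(w).round(4))
    print(cv2.minAreaRect((P[:,:2]*1000).astype(np.float32)))
```

```text
[0.45247309 0.29696878 0.33104453] [ 5.21113401e-01 -3.09762179e+00  3.65781683e-04] [ 3.62033692e-01  3.15345686e-01  1.11304646e+00 -1.43902434e-04
  1.71368046e+00 -1.54212214e+00]
0.01 133 [0.4374 0.2997 0.015 ] [0.4502 0.3062 0.015 ] 115.6 [0.0133 0.0202]
((447.9388427734375, 305.03900146484375), (52.593414306640625, 57.638328552246094), 18.61185646057129)
0.02 373 [0.4417 0.3018 0.0315] [0.4504 0.3064 0.03  ] 114.4 [0.0127 0.0176]
((448.3446044921875, 304.57061767578125), (47.3156852722168, 54.371726989746094), 24.821678161621094)
0.095 48 [0.4392 0.3012 0.1104] [0.4395 0.3018 0.1101] 110.9 [0.0004 0.0034]
((439.2164611816406, 301.61285400390625), (1.7075070142745972, 11.365730285644531), 16.751346588134766)
0.13 260 [0.4508 0.3058 0.1393] [0.4515 0.306  0.1359] -158.3 [0.0034 0.0083]
((451.7855529785156, 305.9720764160156), (28.06212043762207, 11.509589195251465), 19.510847091674805)
0.1 307 [0.449  0.3051 0.1356] [0.4514 0.306  0.1208] -158.1 [0.0034 0.0089]
((451.7855529785156, 305.9720764160156), (28.06212043762207, 11.509589195251465), 19.510847091674805)
```

The wrist view w1 shows the bench with the orange lamp at (160,40) and the hammer at (510,70). The lamp's fin fits as 28 x 11.5 mm at (0.452, 0.306), yaw about 20°. Now to descend and grip.

Emit:
{"name": "move_arm", "arguments": {"plan": "-1 9 -20 0.3;-1 9 -50 0.3;-1 9 -85 0.3;-1 9 -120 0.3;-1 9 -150 0.3;-1 9 -175 0.3;-1 9 -195 0.3;-1 9 -210 0.3;-1 9 -222 0.3;-1 9 -230 0.3;-1 9 -230 0.3;-1 9 -230 0.3", "grip": 0.6}}

```text
clock: 5.05
position: [0.4511, 0.307, 0.1018]
orientation: [-0.566, 3.089, 0.0]
force: [0.4, 0.6, 0.0]
finger_gap: 0.601
grasp_force: 0.0
```

Emit:
{"name": "move_arm", "arguments": {"plan": "0 0 0 0;0 0 0 0;0 0 0 0;0 0 0 0;0 0 0 0;0 0 0 0;0 0 0 0;0 0 0 0", "grip": 0, "force": 60}}

```text
clock: 5.85
position: [0.4509, 0.3069, 0.1015]
orientation: [-0.567, 3.09, 0.0]
force: [1.1, 0.0, 4.2]
finger_gap: 0.134
grasp_force: 61.4
```

Emit:
{"name": "move_arm", "arguments": {"plan": "0 0 20 0;0 0 60 0;0 0 110 0;0 0 160 0;0 0 190 0;0 -20 200 0;0 -50 200 0;-5 -80 200 0;-10 -110 200 0;-10 -130 200 0;-10 -140 200 0;-10 -140 200 0"}}

```text
clock: 7.05
position: [0.4408, 0.1663, 0.3011]
orientation: [0.565, -3.09, -0.0]
force: [-0.5, 0.6, -1.0]
finger_gap: 0.134
grasp_force: 60.7
```

Run:
```python
from h import *
import pickle
s=bot.get_state(); print(s["position"],s["orientation"],s["finger_gap"],s["force"])
c=vision.capture("wrist"); pickle.dump(c,open("w3.pkl","wb")); save("w3.png",c["color"])
t=vision.capture("top"); pickle.dump(t,open("t3.pkl","wb"))
for c in (c,t):
    W=world(c)
    R=(W[...,2]>0.150)&(W[...,2]<.20)&(W[...,0]>.46)&(W[...,0]<.72)&(W[...,1]>-.2)&(W[...,1]<.1)
    P=W[R]; print(len(P)); 
    for y in np.arange(-.2,.1,.01):
        Q=P[(P[:,1]>=y)&(P[:,1]<y+.01)]
        if len(Q)>2: print(round(y+.005,3),len(Q),Q[:,0].min().round(4),Q[:,0].max().round(4),Q.mean(0).round(4), Q[:,2].max().round(3))
```

```text
[0.44082058 0.16629904 0.3011451 ] [ 5.64506006e-01 -3.09001169e+00 -1.90779527e-04] 0.13370491972253923 [-0.4563227   0.56056244 -1.04276639]
2901
-0.135 6 0.6262 0.632 [ 0.6292 -0.1326  0.157 ] 0.157
-0.125 10 0.6247 0.6292 [ 0.6266 -0.1227  0.1649] 0.169
-0.115 211 0.6229 0.6477 [ 0.6308 -0.1126  0.1714] 0.18
-0.105 137 0.6275 0.6456 [ 0.6329 -0.1055  0.1745] 0.18
-0.095 121 0.6263 0.6382 [ 0.6308 -0.095   0.1744] 0.178
-0.085 125 0.6255 0.6374 [ 0.6295 -0.0851  0.1743] 0.178
-0.075 120 0.6235 0.6357 [ 0.6281 -0.0751  0.1742] 0.178
-0.065 120 0.6222 0.6338 [ 0.6269 -0.0653  0.1742] 0.178
-0.055 129 0.6206 0.6325 [ 0.6254 -0.0549  0.1743] 0.178
-0.045 110 0.6178 0.6301 [ 0.6228 -0.0446  0.1745] 0.178
-0.035 113 0.6137 0.6283 [ 0.6196 -0.035   0.1748] 0.177
-0.025 115 0.6079 0.6246 [ 0.615  -0.0251  0.1749] 0.178
-0.015 120 0.6004 0.6191 [ 0.609  -0.0151  0.175 ] 0.178
-0.005 124 0.5921 0.6139 [ 0.6018 -0.0051  0.1752] 0.178
0.005 130 0.5823 0.6059 [0.5932 0.0049 0.1752] 0.178
0.015 153 0.5657 0.5966 [0.5818 0.0153 0.1756] 0.178
0.025 214 0.5392 0.5866 [0.5659 0.0254 0.1756] 0.178
0
[... 610 characters left out ...]

-0.075 13 0.6262 0.6355 [ 0.6305 -0.075   0.1756] 0.181
-0.065 18 0.6232 0.6354 [ 0.6286 -0.0648  0.1748] 0.18
-0.055 13 0.6206 0.6329 [ 0.6273 -0.0542  0.1746] 0.179
-0.045 12 0.6202 0.6295 [ 0.6249 -0.0457  0.1747] 0.177
-0.035 17 0.615 0.6264 [ 0.6208 -0.0355  0.1753] 0.181
-0.025 15 0.6093 0.624 [ 0.6166 -0.0255  0.1748] 0.179
-0.015 20 0.6003 0.6174 [ 0.6101 -0.015   0.1744] 0.178
-0.005 16 0.5948 0.6125 [ 0.6028 -0.0055  0.1742] 0.178
0.005 22 0.5805 0.6032 [0.5918 0.0051 0.1752] 0.182
0.015 20 0.5685 0.5915 [0.5802 0.015  0.1747] 0.18
0.025 41 0.5342 0.583 [0.5608 0.0255 0.1747] 0.179
0.035 61 0.4911 0.5625 [0.526  0.035  0.1749] 0.18
0.045 25 0.491 0.5343 [0.5089 0.0417 0.1743] 0.18
```

View pics/w3.png

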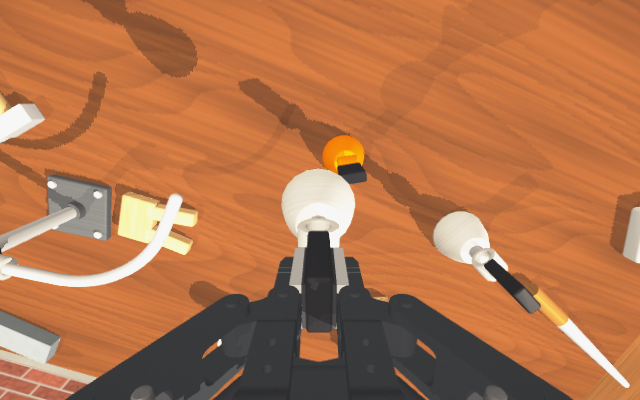

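The lamp is held, shade at (318,205), and the rail's nose is at (175,197), free of obstruction. Now I'll fit the rod axis as a planar curve and check the camera bias against the held shade.

```bash
cat > fit.py <<'E'
from h import *
import pickle,sys
from scipy.optimize import least_squares
from scipy.spatial import cKDTree
def curve(q,n=560):
    x,y,phi,k0,k1=q[:5]; s=np.linspace(0,0.279,n); ds=s[1]-s[0]   # s from post
    u=np.clip((s-.1)/.144,0,1); k=np.where((s>.1)&(s<.244),k0+k1*(u-.5),0)
    h=phi+np.cumsum(k)*ds
    return np.c_[x+np.cumsum(np.cos(h))*ds,y+np.cumsum(np.sin(h))*ds],h,s
def fit(P):
    def res(q):
        C,h,s=curve(q); i=cKDTree(C).query(P[:,:2])[1]
        t=np.c_[np.cos(h[i]),np.sin(h[i])]; d=P[:,:2]-C[i]; lat=d@np.array([0,0]) if 0 else -d[:,0]*t[:,1]+d[:,1]*t[:,0]
        al=(d*t).sum(1); al=np.where((i==0)|(i==len(C)-1),al,0)
        return np.sqrt(lat**2+al**2+(P[:,2]-q[5])**2)-.006
    q0=[.642,-.145,np.radians(97),75/180*np.pi/.144,0,.17]
    return least_squares(res,q0,loss="soft_l1",f_scale=.001,x_scale=[.01,.01,.1,1,1,.01])
if __name__=="__main__":
  for f in sys.argv[1:]:
    c=pickle.load(open(f,"rb")); W=world(c)
    R=(W[...,2]>0.160)&(W[...,2]<.185)&(W[...,0]>.46)&(W[...,0]<.72)&(W[...,1]>-.093)&(W[...,1]<.1)
    r=fit(W[R]); C,h,s=curve(r.x); print(f,R.sum(),"q",r.x.round(4),"phi",np.degrees(r.x[2]).round(2),"rms",np.sqrt((r.fun**2).mean()).round(5))
    print("nose",C[-1].round(4),"hdg",np.degrees(h[-1]).round(2))
    ph=r.x[2]-np.pi/2; Rm=np.array([[np.cos(ph),np.sin(ph)],[-np.sin(ph),np.cos(ph)]]); print("nose in rail",(Rm@(C[-1]-C[0])*1000).round(1))
    for t in [279,269,259,249,244,230,215,200,185,170,155,140,125,110,100,80,60]:
        i=np.argmin(abs(s-t/1000)); print(t,(C[i]*1000).round(1),np.degrees(h[i]).round(1))
E
python3 fit.py w3.pkl t3.pkl
python3 - <<'E'
from h import *
import pickle
from scipy.optimize import least_squares
for f in ("w3.pkl","t3.pkl"):
    c=pickle.load(open(f,"rb")); W=world(c); p=np.array([.4408,.1663])
    m=(np.hypot(W[...,0]-p[0],W[...,1]-p[1])<.04)&(W[...,2]>.203)&(W[...,2]<.235); P=W[m]
    r=least_squares(lambda q:np.hypot(P[:,0]-q[0],P[:,1]-q[1])-q[2]-q[3]*(P[:,2]-.2),[*p,.031,-.3],loss="soft_l1",f_scale=.001)
    print(f,len(P),r.x.round(4),(r.x[:2]-p).round(4))
E
```

```text
w3.pkl 2449 q [ 0.6453 -0.155   1.7448  8.7092 -0.4554  0.1707] phi 99.97 rms 0.00062
nose [0.4956 0.0419] hdg 171.7
nose in rail [-113.3  219.3]
279 [495.6  41.9] 171.7
269 [505.5  40.5] 171.7
259 [515.4  39.1] 171.7
249 [525.3  37.6] 171.7
244 [530.2  36.9] 171.7
230 [543.9  34.2] 165.1
215 [558.1  29.4] 157.8
200 [571.6  22.9] 150.4
185 [584.1  14.7] 143.0
170 [595.4   5. ] 135.6
155 [605.4  -6.1] 128.1
140 [613.9 -18.5] 120.5
125 [620.9 -32.3] 112.7
110 [625.7 -46.4] 105.1
100 [627.9 -56.2] 100.0
80 [631.4 -75.8] 100.0
60 [634.8 -95.5] 100.0
t3.pkl 314 q [ 0.6437 -0.1572  1.73    8.896   0.0275  0.1704] phi 99.12 rms 0.00177
nose [0.4964 0.04  ] hdg 172.38
nose in rail [-114.2  217.5]
279 [496.4  40. ] 172.4
269 [506.3  38.6] 172.4
259 [516.2  37.3] 172.4
249 [526.1  36. ] 172.4
244 [531.   35.3] 172.4
230 [544.8  32.7] 165.5
215 [559.  28.] 157.9
200 [572.4  21.5] 150.2
185 [584.9  13.3] 142.6
170 [596.2   3.4] 135.0
155 [606.1  -7.8] 127.3
140 [614.4 -20.3] 119.7
125 [621.1 -34.2] 111.8
110 [625.8 -48.4] 104.2
100 [627.8 -58.2] 99.1
80 [631.  -77.9] 99.1
60 [634.1 -97.6] 99.1
w3.pkl 1631 [ 0.4414  0.1671  0.0327 -0.2597] [0.0006 0.0008]
t3.pkl 0 [ 0.4408  0.1663  0.031  -0.3   ] [0. 0.]
```

Emit:
{"name": "move_arm", "arguments": {"plan": "3 -20 -10 -1;5 -50 -20 -2.2;8 -80 -40 -3.4;12 -100 -60 -4.6;16 -115 -80 -5.8;19 -120 -95 -5.8;21 -120 -103 -5.8;21 -120 -107 -5.8;21 -120 -107 -5.8;21 -120 -107 -5.8"}}

```text
clock: 8.15
position: [0.462, 0.0475, 0.1949]
orientation: [0.223, 3.133, -0.0]
force: [0.7, -0.8, -1.7]
finger_gap: 0.131
grasp_force: 60.7
```

```bash
python3 - <<'E'
from h import *
import pickle
s=bot.get_state(); print(s["position"],np.degrees(2*np.arctan2(s["orientation"][1],s["orientation"][0]))%360,s["force"],s["ft_torque"])
c=vision.capture("wrist"); pickle.dump(c,open("w4.pkl","wb")); save("w4.png",c["color"])
from scipy.optimize import least_squares
W=world(c); p=s["position"]
m=(np.hypot(W[...,0]-p[0],W[...,1]-p[1])<.04)&(W[...,2]>p[2]-.1)&(W[...,2]<p[2]-.066); P=W[m]
r=least_squares(lambda q:np.hypot(P[:,0]-q[0],P[:,1]-q[1])-q[2]-q[3]*(P[:,2]-.2),[*p[:2],.031,-.3],loss="soft_l1",f_scale=.001)
print(len(P),r.x,(r.x[:2]-p[:2]).round(4))
E
python3 fit.py w4.pkl | head -8
```

```text
[0.46196385 0.04747312 0.19491375] 171.85907962431466 [ 0.70642681 -0.75416464 -1.73189205] [ 0.02290231 -0.00710023  0.00579353]
1647 [ 0.46228007  0.04842731  0.00495062 -0.26143263] [0.0003 0.001 ]
w4.pkl 497 q [  0.7107  -0.0573   2.5098   2.1703 -13.1361   0.1709] phi 143.8 rms 0.00146
nose [0.4605 0.0577] hdg 161.72
nose in rail [-55.  269.4]
279 [460.5  57.7] 161.7
269 [469.9  54.6] 161.7
259 [479.4  51.4] 161.7
249 [488.9  48.3] 161.7
244 [493.6  46.7] 161.7
```

View pics/w4.png

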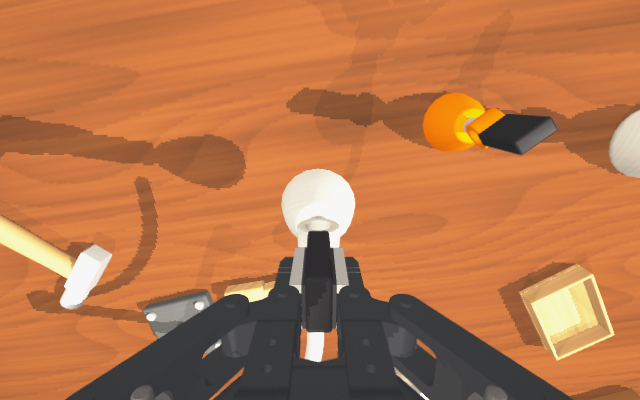

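Lamp shade at (318,205); the rod shows between the fingers at (316,348), right behind the fin, so the hub is lined up with the nose. I'll trim the residual and advance.

Emit:
{"name": "move_arm", "arguments": {"plan": "0 -1 -0.5 0;3 -2 -0.8 0;6 -2.5 -0.8 0;10 -3 -0.8 0;10 -3 -0.8 0;10 -3 -0.8 0"}}

```text
clock: 8.8
position: [0.4718, 0.0439, 0.1934]
orientation: [-0.225, -3.133, -0.0]
force: [0.6, 0.7, -1.0]
finger_gap: 0.133
grasp_force: 60.7
```

Emit:
{"name": "move_arm", "arguments": {"plan": "2 0.1 0.4 0;4 -0.2 0.4 0;6 -0.5 0.4 0;8 -0.8 0.4 0;10 -1.1 0.4 0;12 -1.4 0.4 0;12 -1.4 0.4 0;12 -1.4 0.4 0"}}

```text
clock: 9.6
position: [0.4837, 0.0425, 0.1939]
orientation: [-0.225, -3.133, -0.0]
force: [-0.8, -0.1, -1.1]
finger_gap: 0.13
grasp_force: 60.7
```

Emit:
{"name": "move_arm", "arguments": {"plan": "2 -0.3 0 0;4 -0.6 0 0;6 -0.9 0 0;8 -1.2 0 0;10 -1.5 0 0;10 -1.5 0 0"}}

```text
clock: 10.2
position: [0.494, 0.041, 0.1939]
orientation: [0.225, 3.134, 0.0]
force: [0.5, 0.4, -1.8]
finger_gap: 0.13
grasp_force: 60.7
```

Emit:
{"name": "move_arm", "arguments": {"plan": "3 -0.4 0 0;6 -0.8 0 0;9 -1.2 0 0;12 -1.7 0 0;15 -2.1 0 0;18 -2.5 0 0;21 -2.9 0 0;24 -3.3 0 0;27 -3.7 0 0;30 -4.2 0 0;30 -4.2 0 0"}}

```text
clock: 11.3
position: [0.5241, 0.0367, 0.1938]
orientation: [0.225, 3.133, -0.0]
force: [-0.2, 0.1, -0.7]
finger_gap: 0.129
grasp_force: 60.7
```

Run:
```python
from h import *
c=vision.capture("scene"); save("s5.png",c["color"][120:240,230:390],5)
s=bot.get_state(); print(s["position"],np.degrees(2*np.arctan2(s["orientation"][1],s["orientation"][0]))%360,s["force"],s["ft_torque"])
```

```text
[0.52385111 0.03678643 0.19385336] 171.7959609407639 [-0.27145173 -0.0537546  -1.32176267] [-0.03391868  0.0036778   0.01727663]
```

View pics/s5.png

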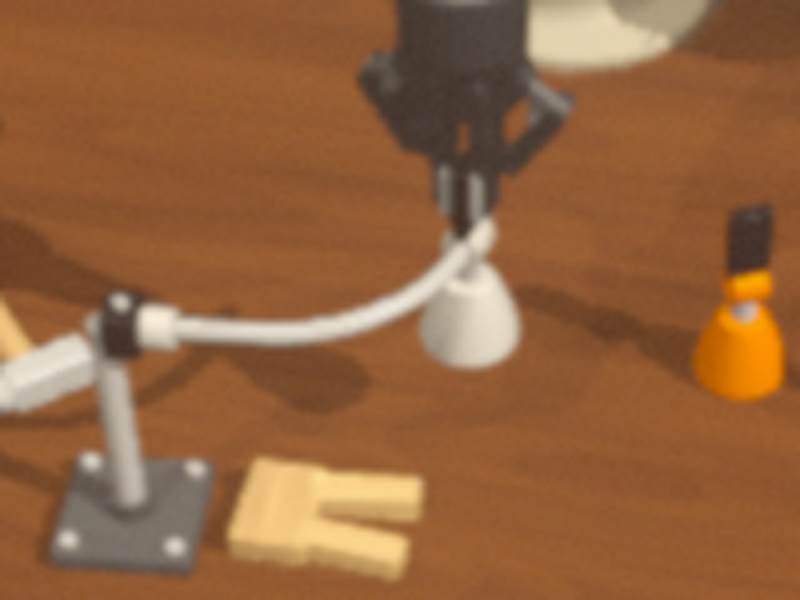

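The rod enters the hub at (455,255) and the nose shows beyond it at (485,232), so the lamp is threaded. Now the waypoints round the bow.

```bash
cat > wp.py <<'E'
from fit import *
import sys
c=pickle.load(open("w3.pkl","rb")); W=world(c)
R=(W[...,2]>0.160)&(W[...,2]<.185)&(W[...,0]>.46)&(W[...,0]<.72)&(W[...,1]>-.093)&(W[...,1]<.1)
C,h,s=curve(fit(W[R]).x); C=C*1000-[.6,.8]; h=np.degrees(h)
pickle.dump((C,h,s*1000),open("curve.pkl","wb"))
g=lambda t:np.r_[np.interp(t,s*1000,C[:,0]),np.interp(t,s*1000,C[:,1]),np.interp(t,s*1000,h)]
for a,b in [(249.8,190),(190,130),(130,90)]:
    o=g(a); print("from",a,o.round(1))
    for t in np.arange(np.ceil(a/5)*5-5,b-.1,-5):
        d=g(t)-o; print(t,g(t).round(1),"row",d[:2].round(1),(d[2]/5).round(2))
E
python3 wp.py
```

```text
from 249.8 [523.9  36.9 171.7]
245.0 [528.7  36.2 171.7] row [ 4.7 -0.7] 0.0
240.0 [533.6  35.5 170. ] row [ 9.7 -1.5] -0.35
235.0 [538.5  34.5 167.5] row [14.6 -2.4] -0.83
230.0 [543.4  33.3 165.1] row [19.5 -3.6] -1.32
225.0 [548.2  32.  162.6] row [24.3 -5. ] -1.81
220.0 [552.9  30.4 160.2] row [29.  -6.6] -2.3
215.0 [557.6  28.6 157.7] row [33.7 -8.3] -2.79
210.0 [562.2  26.6 155.3] row [ 38.3 -10.3] -3.28
205.0 [566.7  24.4 152.8] row [ 42.8 -12.5] -3.78
200.0 [571.1  22.1 150.4] row [ 47.2 -14.9] -4.27
195.0 [575.4  19.5 147.9] row [ 51.5 -17.4] -4.76
190.0 [579.6  16.8 145.4] row [ 55.6 -20.2] -5.26
from 190 [579.6  16.8 145.4]
185.0 [583.6  13.8 142.9] row [ 4.1 -2.9] -0.5
180.0 [587.6  10.7 140.4] row [ 8. -6.] -0.99
175.0 [591.3   7.5 138. ] row [11.8 -9.3] -1.49
170.0 [595.    4.1 135.5] row [ 15.4 -12.7] -1.99
165.0 [5.985e+02 5.000e-01 1.330e+02] row [ 18.9 -16.3] -2.49
160.0 [601.8  -3.2 130.5] row [ 22.3 -20. ] -2.99
155.0 [605.   -7.1 127.9] row [ 25.4 -23.9] -3.49
150.0 [608.  -11.1 125.4] row [ 28.4 -27.9] -3.99
145.0 [610.8 -15.2 122.9] row [ 31.2 -32. ] -4.5
140.0 [613.4 -19.5 120.4] row [ 33.9 -36.2] -5.0
135.0 [615.9 -23.8 117.9] row [ 36.3 -40.6] -5.51
130.0 [618.1 -28.3 115.3] row [ 38.6 -45.1] -6.01
from 130 [618.1 -28.3 115.3]
125.0 [620.2 -32.9 112.8] row [ 2.  -4.6] -0.51
120.0 [622.  -37.5 110.3] row [ 3.9 -9.2] -1.01
115.0 [623.7 -42.2 107.7] row [  5.5 -13.9] -1.52
110.0 [625.1 -47.  105.2] row [  7.  -18.7] -2.03
105.0 [626.3 -51.9 102.6] row [  8.2 -23.6] -2.54
100.0 [627.3 -56.8 100.1] row [  9.2 -28.5] -3.06
95.0 [628.2 -61.7 100. ] row [ 10.  -33.4] -3.07
90.0 [629.  -66.6 100. ] row [ 10.9 -38.3] -3.07
```

Emit:
{"name": "move_arm", "arguments": {"plan": "2.5 -0.4 0 0;4.7 -0.7 0 0;7.2 -1.1 0 -0.15;9.7 -1.5 0 -0.35;12.2 -2 0 -0.6;14.6 -2.4 0 -0.85;17 -3 0 -1.1;19.5 -3.6 0 -1.3;19.5 -3.6 0 -1.3"}}

```text
clock: 12.25
position: [0.5435, 0.0331, 0.1939]
orientation: [0.403, 3.115, 0.0]
force: [0.0, 0.0, -2.0]
finger_gap: 0.13
grasp_force: 60.7
```

Emit:
{"name": "move_arm", "arguments": {"plan": "2.4 -0.7 0 -0.25;4.8 -1.4 0 -0.5;7.2 -2.2 0 -0.75;9.5 -3 0 -1;11.9 -3.8 0 -1.25;14.2 -4.7 0 -1.5;16.5 -5.7 0 -1.75;18.8 -6.7 0 -2;21 -7.8 0 -2.25;23.3 -8.9 0 -2.5;23.3 -8.9 0 -2.5"}}

```text
clock: 13.35
position: [0.5668, 0.0242, 0.1939]
orientation: [0.74, 3.053, -0.0]
force: [-0.5, -0.6, -1.4]
finger_gap: 0.131
grasp_force: 60.7
```

Emit:
{"name": "move_arm", "arguments": {"plan": "2.2 -1.1 0 -0.25;4.4 -2.3 0 -0.5;6.6 -3.6 0 -0.75;8.7 -4.9 0 -1;10.8 -6.2 0 -1.25;12.9 -7.6 0 -1.5;14.9 -9.1 0 -1.75;16.9 -10.6 0 -2;18.9 -12.1 0 -2.25;20.9 -13.7 0 -2.5;20.9 -13.7 0 -2.5"}}

```text
clock: 14.45
position: [0.5877, 0.0104, 0.1939]
orientation: [1.068, 2.954, -0.0]
force: [0.0, -0.9, -1.2]
finger_gap: 0.13
grasp_force: 60.7
```

Emit:
{"name": "move_arm", "arguments": {"plan": "1.9 -1.6 0 -0.25;3.7 -3.2 0 -0.5;5.6 -4.9 0 -0.75;7.4 -6.6 0 -1;9.2 -8.4 0 -1.25;10.9 -10.2 0 -1.5;10.9 -10.2 0 -1.5"}}

```text
clock: 15.15
position: [0.5985, 0.0002, 0.1939]
orientation: [1.259, 2.878, -0.0]
force: [-0.5, -0.2, -1.2]
finger_gap: 0.13
grasp_force: 60.7
```

Emit:
{"name": "move_arm", "arguments": {"plan": "1.7 -1.8 0 -0.25;3.3 -3.7 0 -0.5;4.9 -5.6 0 -0.75;6.5 -7.6 0 -1;8 -9.6 0 -1.25;9.5 -11.6 0 -1.5;10.9 -13.6 0 -1.75;12.3 -15.7 0 -2;13.6 -17.8 0 -2.25;14.9 -20 0 -2.5;14.9 -20 0 -2.5"}}

```text
clock: 16.25
position: [0.6134, -0.0199, 0.1939]
orientation: [1.565, 2.724, -0.0]
force: [0.2, 0.4, -0.5]
finger_gap: 0.135
grasp_force: 60.7
```

Emit:
{"name": "move_arm", "arguments": {"plan": "1.3 -2.1 0 -0.25;2.5 -4.3 0 -0.5;3.6 -6.5 0 -0.75;4.7 -8.8 0 -1;5.8 -11.1 0 -1.25;6.8 -13.4 0 -1.5;6.8 -13.4 0 -1.5"}}

```text
clock: 16.95
position: [0.6202, -0.0333, 0.1939]
orientation: [1.74, 2.616, -0.0]
force: [0.9, -0.1, -1.0]
finger_gap: 0.131
grasp_force: 60.7
```

Emit:
{"name": "move_arm", "arguments": {"plan": "0.9 -2.3 0 -0.25;1.8 -4.6 0 -0.5;2.7 -6.9 0 -0.75;3.5 -9.3 0 -1;4.2 -11.7 0 -1.25;4.9 -14.1 0 -1.5;5.5 -16.5 0 -1.8;6.1 -19 0 -2.05;6.6 -21.4 0 -2.3;7.1 -23.9 0 -2.55;7.1 -23.9 0 -2.55"}}

```text
clock: 18.05
position: [0.6272, -0.0572, 0.1939]
orientation: [2.02, 2.406, -0.0]
force: [-1.0, -0.6, -1.1]
finger_gap: 0.131
grasp_force: 60.7
```

Emit:
{"name": "move_arm", "arguments": {"plan": "0.5 -2.5 0 0;0.9 -4.9 0 0;1.3 -7.4 0 0;1.7 -9.8 0 0;2.2 -12.3 0 0;2.6 -14.8 0 0;2.6 -14.8 0 0;2.6 -14.8 0 0"}}

```text
clock: 18.85
position: [0.6297, -0.0717, 0.1939]
orientation: [-2.018, -2.407, -0.0]
force: [0.4, 0.1, -1.8]
finger_gap: 0.132
grasp_force: 60.7
```

Run:
```python
from h import *
s=bot.get_state(); print(s["position"],np.degrees(2*np.arctan2(s["orientation"][1],s["orientation"][0]))%360,s["force"],s["ft_torque"])
c=vision.capture("scene"); W=world(c)
R=(W[...,2]>0.165)&(W[...,2]<.2)&(W[...,0]>.6)&(W[...,0]<.70)&(W[...,1]>-.17)&(W[...,1]<-.05)
P=W[R]; Q=c["color"][R]; o=np.argsort(P[:,1])
for i in o[::4]: print(P[i].round(4),Q[i])
```

```text
[ 0.62974835 -0.0716978   0.19389571] 100.04269713468562 [ 0.35422165  0.12003588 -1.84017575] [0.02721297 0.01144454 0.02554684]
[ 0.6413 -0.167   0.1684] [163 141 119]
[ 0.6499 -0.1638  0.1688] [156 128 106]
[ 0.6485 -0.1608  0.172 ] [163 151 135]
[ 0.6552 -0.1548  0.1752] [132 121 109]
[ 0.6456 -0.1542  0.1825] [111  81  62]
[ 0.6564 -0.1531  0.1845] [140 130 116]
[ 0.6511 -0.1526  0.1799] [98 86 75]
[ 0.6588 -0.1515  0.1673] [101  89  78]
[ 0.6535 -0.1498  0.1707] [72 56 46]
[ 0.6411 -0.149   0.1874] [127 115 103]
[ 0.6555 -0.1472  0.1849] [78 64 53]
[ 0.6599 -0.1457  0.1852] [71 57 47]
[ 0.6306 -0.1439  0.183 ] [127 114 100]
[ 0.6563 -0.1437  0.1863] [77 61 54]
[ 0.6586 -0.1431  0.1845] [71 55 46]
[ 0.6411 -0.1426  0.1886] [155 146 131]
[ 0.6547 -0.1414  0.1853] [77 64 55]
[ 0.6556 -0.1398  0.1706] [69 52 43]
[ 0.655  -0.1391  0.1781] [70 52 45]
[ 0.6371 -0.1382  0.1859] [86 74 63]
[ 0.6561 -0.1369  0.1677] [70 52 47]
[ 0.6564 -0.1358  0.176 ] [67 50 42]
[ 0.6556 -0.1352  0.1833] [75 61 50]
[ 0.6583 -0.1344  0.182 ] [68 53 42]
[ 0.6494 -0.1333  0.1662] [117 103  91]
[ 0.6587 -0.
[... 1198 characters left out ...]
  0.189 ] [100  87  75]
[ 0.6362 -0.0747  0.1815] [173 161 143]
[ 0.6437 -0.0732  0.1728] [206 195 175]
[ 0.641  -0.0708  0.1747] [225 214 193]
[ 0.6418 -0.0702  0.1795] [237 226 206]
[ 0.6405 -0.0686  0.1668] [187 176 157]
[ 0.6446 -0.0674  0.1668] [157 146 129]
[ 0.635 -0.066  0.182] [176 164 146]
[ 0.6392 -0.065   0.1781] [238 227 206]
[ 0.6365 -0.0627  0.1801] [228 218 197]
[ 0.6423 -0.0621  0.1658] [173 162 145]
[ 0.6356 -0.0614  0.1989] [129 119 108]
[ 0.6452 -0.0603  0.1767] [212 201 180]
[ 0.639  -0.0599  0.1671] [191 179 158]
[ 0.6366 -0.0596  0.1808] [218 209 191]
[ 0.6361 -0.0573  0.1729] [204 194 177]
[ 0.6343 -0.0552  0.1677] [175 161 143]
[ 0.6341 -0.0516  0.1762] [221 213 198]
```

Emit:
{"name": "move_arm", "arguments": {"plan": "0.5 -3 0 0;1 -6 0 0;1.6 -9 0 0;2.1 -12 0 0;2.6 -15 0 0;3.1 -18 0 0;3.6 -20.5 0 0;3.6 -20.5 0 0;3.6 -20.5 0 0"}}

```text
clock: 19.8
position: [0.6333, -0.0922, 0.1939]
orientation: [-2.018, -2.407, 0.0]
force: [-0.8, 0.6, -2.0]
finger_gap: 0.129
grasp_force: 60.7
```

Emit:
{"name": "move_arm", "arguments": {"plan": "0.2 -1 0 0;0.4 -2 0 0;0.5 -3 0 0;0.7 -4 0 0;0.7 -4 0 0"}}

```text
clock: 20.3
position: [0.6341, -0.0963, 0.1939]
orientation: [-2.019, -2.407, 0.0]
force: [0.0, -0.2, -1.3]
finger_gap: 0.13
grasp_force: 60.7
```

Emit:
{"name": "move_arm", "arguments": {"plan": "0.2 -1 0 0;0.4 -2 0 0;0.5 -3 0 0;0.5 -3 0 0"}}

```text
clock: 20.7
position: [0.6345, -0.099, 0.1939]
orientation: [-2.018, -2.407, -0.001]
force: [-0.3, 1.6, -0.6]
finger_gap: 0.129
grasp_force: 60.7
```

Emit:
{"name": "move_arm", "arguments": {"plan": "0.2 -1 0 0;0.3 -2 0 0;0.5 -3 0 0;0.7 -4 0 0;0.7 -4 0 0"}}

```text
clock: 21.2
position: [0.6352, -0.1032, 0.1941]
orientation: [-2.018, -2.407, -0.0]
force: [-1.1, 5.0, 2.5]
finger_gap: 0.134
grasp_force: 61.0
```

Emit:
{"name": "move_arm", "arguments": {"plan": "0.1 -0.7 0 0;0.2 -1.4 0 0;0.4 -2.1 0 0;0.4 -2.5 0 0;0.4 -2.5 0 0"}}

```text
clock: 21.7
position: [0.6356, -0.1058, 0.194]
orientation: [2.018, 2.407, -0.0]
force: [-2.6, 4.9, 3.1]
finger_gap: 0.132
grasp_force: 61.3
```

Emit:
{"name": "move_arm", "arguments": {"plan": "0.1 -0.5 0 0;0.2 -1 0 0;0.2 -1 0 0"}}

```text
clock: 22.0
position: [0.6358, -0.1068, 0.194]
orientation: [-2.018, -2.407, 0.0]
force: [-2.9, 4.1, 4.9]
finger_gap: 0.13
grasp_force: 61.3
```

Emit:
{"name": "move_arm", "arguments": {"plan": "0.1 -0.5 0 0;0.2 -1 0 0;0.2 -1 0 0"}}

```text
clock: 22.3
position: [0.6359, -0.1078, 0.194]
orientation: [-2.018, -2.407, 0.0]
force: [-3.8, 3.9, 4.2]
finger_gap: 0.134
grasp_force: 61.4
```

Emit:
{"name": "move_arm", "arguments": {"plan": "-0.3 -0.4 0 0;-0.5 -0.8 0 0;-0.5 -0.8 0 0"}}

```text
clock: 22.6
position: [0.6359, -0.1085, 0.194]
orientation: [2.018, 2.407, 0.001]
force: [-1.0, 3.3, 3.7]
finger_gap: 0.13
grasp_force: 61.4
```

Emit:
{"name": "move_arm", "arguments": {"plan": "0 -0.4 0 0;0.1 -0.8 0 0;0.1 -0.8 0 0"}}

```text
clock: 22.9
position: [0.6359, -0.1094, 0.194]
orientation: [2.018, 2.407, 0.001]
force: [-0.3, 4.4, 4.1]
finger_gap: 0.131
grasp_force: 61.4
```

Emit:
{"name": "move_arm", "arguments": {"plan": "0.1 -0.4 0 0;0.1 -0.8 0 0;0.1 -0.8 0 0"}}

```text
clock: 23.2
position: [0.6359, -0.1101, 0.194]
orientation: [2.018, 2.407, 0.0]
force: [1.4, 3.8, 4.7]
finger_gap: 0.136
grasp_force: 61.5
```

Emit:
{"name": "move_arm", "arguments": {"plan": "0 -0.3 0 0;0.1 -0.5 0 0;0.1 -0.5 0 0"}}

```text
clock: 23.5
position: [0.636, -0.1106, 0.194]
orientation: [2.018, 2.407, 0.0]
force: [-0.1, 4.1, 4.3]
finger_gap: 0.134
grasp_force: 61.5
```

Emit:
{"name": "move_arm", "arguments": {"plan": "0.1 -0.3 0 0;0.1 -0.5 0 0;0.1 -0.5 0 0"}}

```text
clock: 23.8
position: [0.636, -0.1111, 0.194]
orientation: [2.018, 2.407, 0.0]
force: [1.3, 3.9, 4.9]
finger_gap: 0.137
grasp_force: 61.6
```

Emit:
{"name": "move_arm", "arguments": {"plan": "0.1 -0.3 0 0;0.1 -0.5 0 0;0.1 -0.5 0 0"}}

```text
clock: 24.1
position: [0.6361, -0.1115, 0.194]
orientation: [-2.018, -2.408, -0.0]
force: [0.7, 5.1, 4.5]
finger_gap: 0.133
grasp_force: 61.6
```

Emit:
{"name": "move_arm", "arguments": {"plan": "0.1 -0.3 0 0;0.1 -0.5 0 0;0.1 -0.5 0 0"}}

```text
clock: 24.4
position: [0.6361, -0.1116, 0.194]
orientation: [-2.018, -2.407, -0.001]
force: [0.8, 7.2, 5.5]
finger_gap: 0.132
grasp_force: 61.7
```

Emit:
{"name": "move_arm", "arguments": {"plan": "0.1 -0.2 0 0;0.1 -0.3 0 0;0.1 -0.3 0 0"}}

```text
clock: 24.7
position: [0.6361, -0.1116, 0.194]
orientation: [-2.017, -2.407, -0.001]
force: [1.7, 7.5, 6.4]
finger_gap: 0.135
grasp_force: 61.7
```

Emit:
{"name": "move_arm", "arguments": {"plan": "0.1 -0.2 0 0;0.1 -0.5 0 0;0.1 -0.5 0 0"}}

```text
clock: 25.0
position: [0.6361, -0.1117, 0.194]
orientation: [-2.016, -2.407, -0.002]
force: [-0.2, 9.2, 5.9]
finger_gap: 0.132
grasp_force: 61.7
```

Run:
```python
from bench import bot
s=bot.get_state(); print(s["position"],s["force"],s["ft_torque"])
```

```text
[ 0.63611704 -0.11165462  0.19400254] [-0.15665892  9.21313959  5.85347368] [ 1.64204147  0.03626103 -0.10823802]
```

Emit:
{"name": "move_arm", "arguments": {"plan": "0 -0.2 0 0;0 -0.5 0 0;0 -0.5 0 0"}}

```text
clock: 25.3
position: [0.6361, -0.1118, 0.194]
orientation: [-2.016, -2.406, -0.003]
force: [-0.2, 10.8, 6.9]
finger_gap: 0.129
grasp_force: 61.8
```

Emit:
{"name": "move_arm", "arguments": {"plan": "0 -0.2 0 0;0 -0.3 0 0;0 -0.3 0 0;0 -0.3 0 0;0 -0.3 0 0"}}

```text
clock: 25.8
position: [0.6361, -0.1118, 0.194]
orientation: [-2.015, -2.406, -0.003]
force: [-0.6, 13.2, 6.4]
finger_gap: 0.134
grasp_force: 61.8
```

Emit:
{"name": "move_arm", "arguments": {"plan": "0 0.5 0 0;0 1 0.2 0;0 1.6 0.3 0;0 2 0.4 0;0 2 0.4 0;0 2 0.4 0"}}

```text
clock: 26.4
position: [0.6362, -0.1116, 0.1941]
orientation: [-2.018, -2.407, 0.0]
force: [0.1, 5.9, 3.1]
finger_gap: 0.133
grasp_force: 61.6
```

Emit:
{"name": "move_arm", "arguments": {"plan": "0 0.4 0 0;0 0.8 0 0;-0.1 1 0 0;-0.1 1 0 0"}}

```text
clock: 26.8
position: [0.6362, -0.1113, 0.1942]
orientation: [2.019, 2.407, -0.001]
force: [0.4, 0.5, 1.2]
finger_gap: 0.131
grasp_force: 61.1
```

Emit:
{"name": "move_arm", "arguments": {"plan": "0 0 0 0;0 0 0 0;0 0 0 0;0 0 0 0;0 0 0 0;0 0 0 0;0 0 0 0", "grip": 0.5}}

```text
clock: 27.5
position: [0.6363, -0.1107, 0.1943]
orientation: [2.018, 2.408, -0.0]
force: [0.3, -0.9, -0.3]
finger_gap: 0.499
grasp_force: 0.0
```

Emit:
{"name": "move_arm", "arguments": {"plan": "0 0 5 0;0 0 15 0;0 0 30 0;0 0 50 0;0 0 75 0;0 0 100 0;0 0 125 0;0 0 140 0;0 0 150 0;0 0 150 0;0 0 150 0;0 0 150 0"}}

```text
clock: 28.7
position: [0.6361, -0.1107, 0.3432]
orientation: [-2.017, -2.406, 0.001]
force: [-0.1, -0.9, 0.4]
finger_gap: 0.504
grasp_force: 0.0
```

Run:
```python
from h import *
s=bot.get_state(); print(s["clock"],s["position"],s["force"])
w=vision.capture("wrist");c=vision.capture("scene")
a=cv2.resize(c["color"][130:230,230:350],(480,400),interpolation=cv2.INTER_CUBIC)
b=cv2.resize(w["color"],(320,200)); b=np.vstack([b,np.zeros((200,320,3),np.uint8)]); save("end.png",np.hstack([a,b]))
```

```text
28.7 [ 0.63608907 -0.11065123  0.34322069] [-0.06279179 -0.86091749  0.37881109]
```

View pics/end.png

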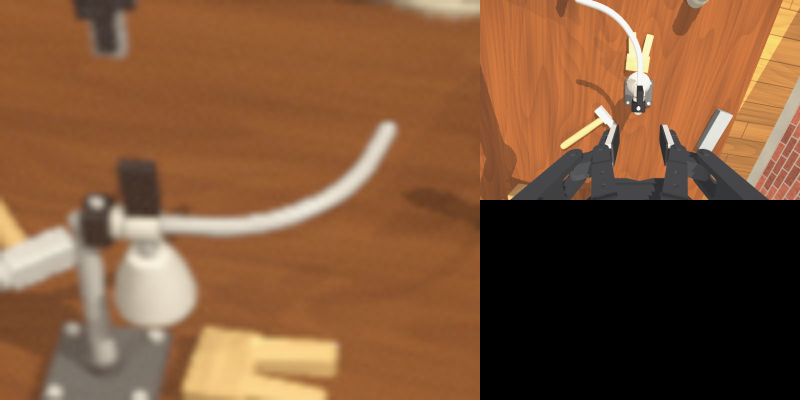

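The lamp hangs at (150,270) with its hub against the pushed-in sleeve at (118,225). The gripper is clear above it.

```bash
python3 -c "
from bench import bot; print(bot.job_done())"
```

```text
the job is handed in; nothing more can be done
None
```

The small white lamp hangs at the post end with the switch sleeve against its stop, pressed home at about 13 N (wrist reading). The arm is clear, nothing else was touched, and I handed the job in at about 29 s.

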